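Zero the hand grinder and set the grind

TASK

The hand coffee grinder's crank is off so that its grind can be set: screw the knurled steel nut on top of the grinder down (clockwise seen from above) until it bottoms out on the neck, then back it off a quarter turn. Finish while still gripping the nut at that setting, so that it cannot creep while I fit the crank, and leave the jam jar, the drinking glass, the crank and the lemons where they are.

Things in the scene. Friction and masses are not known exactly. Their poses are not given: they have to be found in the camera images.
- grinder: slim upright hand coffee grinder, fixed to the worktop by a black rubber foot (92 mm wide, 12 high), cannot turn; body 56 mm across up to 83 mm high (steel, dark wood sleeve), then a steel neck 22 mm across from 83 to 102 mm, whose top is the nut's stop, then a threaded spindle 11 mm across through the nut, ending 137 mm above the worktop. Origin: centre of the foot's underside, on the axis
- nut: round knurled steel nut on the spindle, 34 mm across, 16 mm high, a small raised rib on its top shows how far it is turned. Already started on the thread; cannot come off. Origin: centre of its underside, 102 mm above the worktop when bottomed out; 6 mm lower per turn clockwise. This frame rises and sinks with the nut but does not turn with it
- nut_grip (a point): the middle of the nut, on its axis, 8 mm above its underside: where to grip it (34 mm wide, any yaw)
- nut_turn (a joint): how far the nut is unscrewed, rad: 0 = bottomed out on the neck, growing counter-clockwise seen from above (clockwise screws it down); starts 2.4 to 4.0. The thread drags with about 0.05 N m and the nut stays where it is left; at 0 it stops hard, and fingers that go on turning slip on it
- jar: closed jam jar with a yellow lid, 71 mm wide, 110 mm high, a bystander; origin at the centre of its underside
- crank: the grinder's crank lying loose on the worktop, a flat steel arm 120 mm long with a dark wooden knob, up to 43 mm high, a bystander behind the work; origin under the middle of the arm, x along the arm to the knob
- tumbler: empty drinking glass, 80 mm wide, 91 mm high, a bystander; origin at the centre of its underside
- lemon: the left one of two lemons behind the work, 72 mm long, 56 mm high, a bystander; origin under its middle (the right one cannot move)
There are look-alikes about, which are no part of the job. Of the things that look like the grinder, the largest one is meant.

How it is judged:
By the outcome, as a careful person would: the job done as asked, in the order asked, and still so for the second after the job is handed in, while the arm keeps its last pose, push and grip.
It also fails if it takes over 58 s, if anything falls off the work surface, if the arm or the gripper's body presses on something with over 40 N, if the wrist force passes 120 N, or if a joint passes its speed limit or range.

ROBOT

A 6-joint arm with a two-finger parallel gripper is mounted at the origin on a cart in front of the work surface, level with it; the furniture and walls round the work are solid. World frame = base frame: x ahead of the robot, y to its left, z up, the work surface at z = 0. Lengths are in m, angles in rad, forces in N, time in s.
With the tool pointing down it reaches from about 0.275 to 0.875 m from the base axis. Payload 12.5 kg.
Tool frame: the origin (TCP) lies on the centre line of the jaws, within the pads' length; the fingertips stand 17 mm ahead of it and the grasp point (between the pads) lies 2 mm behind it; z points along the fingers, y is the line along which they close (so a half turn about z gives the same grasp; the last joint's range is limited). The gripper opens to 85 mm and grips with 20 to 120 N. Pads are 22 mm wide; open, the fingers measure 114 mm over their backs; the gripper's body (76 mm by 85 mm) begins 54 mm behind the grasp point. The pads swing forward as they close: fully open they stand 13 mm farther back than shut.
Start: joints at [-1.399, 0.351, 1.652, -0, 1.139, -0.085], TCP at [0.14, -0.532, 0.248] pointing down, gripper open.
Joint ranges: [-2.75, 2.75], [-0.79, 2.1], [0.01, 2.65], [-1.57, 4.71], [0.07, 3.14], [-2.87, 2.87]. Speed limits (rad/s): [2.22, 2.22, 2.79, 3.14, 3.14, 3.14].

INTERFACE

Orientations are given as a rotation vector (axis times angle).
In Python, from station import bot, get_image, camera_info, ticket gives the robot as it stands.
- The arm moves only by the tool arm_command, never from a script. Its argument "steps" is a list of rows, each an object of numbers: "x", "y", "z": the shift along the tool's x, y, z as a fraction of full scale; "ax", "ay", "az": the turn, a rotation vector about the tool's x, y, z as a fraction of full scale; "hand": the gripper's target within -1 to 1 (fully open at 1, half-way at 0, shut at -1). In form: [{"x": .., "y": .., "z": .., "ax": .., "ay": .., "az": .., "hand": ..}, ...]. A call has 1 to 20 rows; each row is the pose to reach, as a shift and turn from the pose commanded when the call began, along the tool's axes at that moment, turning the shorter way round; what a row does not reach only later rows make up. Full scale, the value 1, is 150 mm for a shift and 360 degrees for a turn. A row lasts 1/12 s, in which the tool goes at most 41.7 mm and 7.16 degrees, less where a joint would pass 70% of its speed; a pose out of reach is approached as far as the arm can. A call with a number of a shift or a turn outside -1 to 1 is refused whole. A call with a gripper value outside its range is refused whole. The fingers move at their own pace and stop on an object; "newtons" is the grip in N (left out, the last holds). Time passes only in rows, so rows that repeat a pose let the fingers close. It gives the time, the measured TCP pose, the force, the opening and the grip force at its end, in the units of the state.
- bot.get_obs(): the state, without advancing time (a new reading comes with each control period).
- get_image(name): name is "scene" or "top" or "wrist"; returns the picture (480x640x3 uint8, red, green, blue); there is no depth.
- camera_info(name): a dict with "intrinsics" (3x3 intrinsics, pixels), "view" (4x4, takes a point from world to camera coordinates); the wrist camera has in their place "tool_from_camera" (4x4, takes a point from camera to tool coordinates, whose origin is the TCP and whose axes are the flange's). Camera axes: x right, y down, z forward; pixel columns grow to the right and rows downward; lengths in m; the calibration is good to about 2 mm. The wrist camera is an equidistant fisheye: a pixel r from the principal point sees the ray r / f radians off the axis. A picture is of the moment at which its call begins: read the wrist's pose just before it. camera_info takes no time and is no camera call.
- ticket.close_job(): hands the job in; it is judged then, once.
The state is a dict: "time_s": time; "q": joint angles; "joint_vel": joint speeds; "joint_torque": joint torques, N m; "tcp_pos": TCP position; "tcp_rot": TCP orientation; "ft_force": force on the tool from outside, world axes, zero at the start; "ft_torque": the same for the moment, N m; "opening": finger opening in m; "grip_force": force on a finger pad.
Only numpy, scipy, OpenCV 4.12 (cv2) and the standard library are available. Lean on these libraries where they do the work, as an engineer would, in place of code of your own. Each camera call takes 0.05 s, during which the arm holds its last target. There are 200 camera calls.

## Working session

There is one attempt and no reset: what is moved stays moved. The work goes in short steps, Python scripts to look and compute and a tool call to move; the robot and the scene stay as the last step left them, time stands still between calls to the robot, and variables do not carry over. Pictures are saved under pics/ and viewed, at most 10 in all, crops included, and the job is handed in when it is done.

Besides the shell and the picture viewer there is one more tool, called after "Call:" as a command line: name --argument value ..., lists and objects as JSON in quotes. arm_command: Moves the arm, as the interface text tells. Its arguments: {"type":"object","properties":{"steps":{"type":"array"},"newtons":{"type":"number"}},"required":["steps"]}

```bash
mkdir -p pics
python3 - <<'E'
from station import bot,get_image,camera_info
import cv2,numpy as np
np.set_printoptions(precision=4,suppress=True)
o=bot.get_obs();print(o)
a=get_image("scene");b=get_image("top")
cv2.imwrite("pics/scene.png",a[:,:,::-1]);cv2.imwrite("pics/top.png",b[:,:,::-1])
for n in("scene","top","wrist"):print(n,camera_info(n))
E
```

```text
{'time_s': 0.0, 'q': array([-1.3986,  0.3512,  1.6524,  0.    ,  1.1391, -0.0846]), 'joint_vel': array([ 0.0008,  0.0015,  0.0014, -0.0004, -0.0004,  0.0013]), 'joint_torque': array([ -0.0012, -50.6102, -29.1411,  -0.0002,   0.0044,  -0.    ]), 'tcp_pos': array([ 0.1397, -0.5316,  0.2478]), 'tcp_rot': array([-3.1146, -0.4021,  0.0001]), 'ft_force': array([-0.6993,  0.0983,  0.2067]), 'ft_torque': array([0.0277, 0.0066, 0.0127]), 'grip_force': 0.0, 'opening': 0.08515462027087226}
scene {'intrinsics': array([[522.355 ,   0.    , 324.7602],
       [  0.    , 522.355 , 228.2601],
       [  0.    ,   0.    ,   1.    ]]), 'view': array([[ 0.7587, -0.6513,  0.0134, -0.2764],
       [-0.348 , -0.4226, -0.8368,  0.3076],
       [ 0.5507,  0.6302, -0.5473,  1.1979],
       [ 0.    ,  0.    ,  0.    ,  1.    ]])}
top {'intrinsics': array([[454.6183,   0.    , 328.0763],
       [  0.    , 454.6183, 239.6144],
       [  0.    ,   0.    ,   1.    ]]), 'view': array([[ 0.002 , -1.    ,  0.003 ,  0.1432],
       [-0.9934, -0.0023, -0.1148,  0.4988],
       [ 0.1148, -0.0028, -0.9934,  1.249 ],
       [ 0.    ,  0.    ,  0.    ,  1.    ]])}
wrist {'intrinsics': array([[371.6483,   0.    , 320.1653],
       [  0.    , 371.6483, 234.9447],
       [  0.    ,   0.    ,   1.    ]]), 'tool_from_camera': array([[-0.0004, -0.9495, -0.3138,  0.0813],
       [ 1.    ,  0.    , -0.0014,  0.0009],
       [ 0.0013, -0.3138,  0.9495, -0.1249],
       [ 0.    ,  0.    ,  0.    ,  1.    ]])}
```

View pics/scene.png

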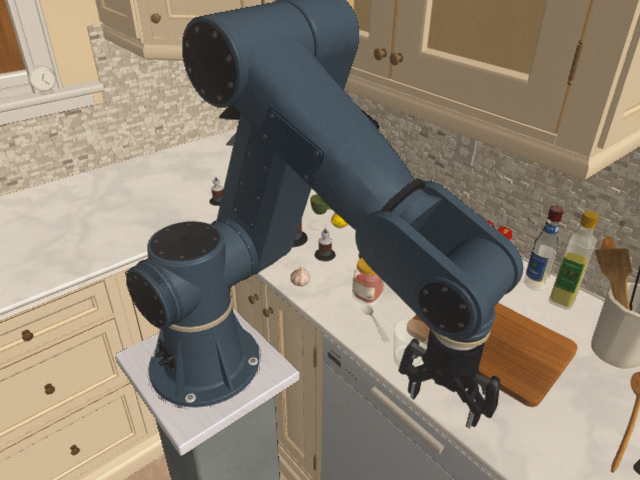

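View pics/top.png

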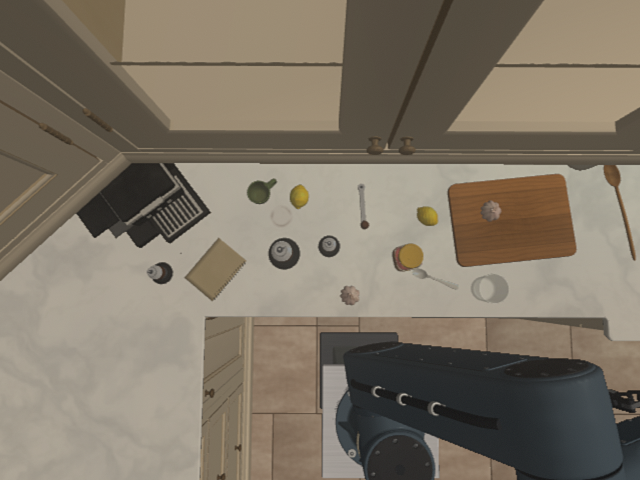

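The top view shows three grinder-like things: (284,253) with the widest foot, (329,245) smaller, and (160,272) smaller. The first is the largest, so it should be the one meant. The jar is at (407,257), the glass at (489,289), the crank at (363,205) and the lemons at (300,196) and (428,216). I'll confirm the grinder in an enlarged crop.

```bash
cat > h.py <<'E'
import numpy as np,cv2
from station import bot,get_image,camera_info
from scipy.spatial.transform import Rotation as R
np.set_printoptions(precision=4,suppress=True)
def ray(name,uv,o=None):
    c=camera_info(name);K=c["intrinsics"]
    d=np.array([(uv[0]-K[0,2])/K[0,0],(uv[1]-K[1,2])/K[1,1],1.])
    if name=="wrist":
        r=np.hypot(d[0],d[1]);d=np.array([*(d[:2]/r*np.sin(r)),np.cos(r)]) if r>1e-9 else np.array([0,0,1.])
        T=np.eye(4);T[:3,:3]=R.from_rotvec(o["tcp_rot"]).as_matrix();T[:3,3]=o["tcp_pos"]
        T=T@c["tool_from_camera"]
    else:T=np.linalg.inv(c["view"])
    return T[:3,3],T[:3,:3]@d/np.linalg.norm(d)
def atz(name,uv,z,o=None):
    p,d=ray(name,uv,o);return p+d*(z-p[2])/d[2]
def meet(rs):
    A=sum(np.eye(3)-np.outer(d,d) for p,d in rs);b=sum((np.eye(3)-np.outer(d,d))@p for p,d in rs)
    return np.linalg.solve(A,b)
def proj(name,P,o=None):
    c=camera_info(name);K=c["intrinsics"]
    if name=="wrist":
        T=np.eye(4);T[:3,:3]=R.from_rotvec(o["tcp_rot"]).as_matrix();T[:3,3]=o["tcp_pos"]
        V=np.linalg.inv(T@c["tool_from_camera"])
    else:V=c["view"]
    q=V[:3,:3]@P+V[:3,3]
    if name=="wrist":
        t=np.arctan2(np.hypot(q[0],q[1]),q[2]);q=np.array([*(q[:2]/np.hypot(q[0],q[1])*t),1])
    return K[:2,:2]@(q[:2]/q[2])+K[:2,2]
E
python3 - <<'E'
from h import *
a=cv2.imread("pics/top.png")
cv2.imwrite("pics/c1.png",cv2.resize(a[180:310,140:340],None,fx=4,fy=4,interpolation=cv2.INTER_CUBIC))
for n,uv,z in(("foot",(284,254),.006),("nut",(284,248),.12),("small",(329,246),0),("far",(160,272),0),("jarlid",(407,256),.11),("glass",(489,289),.05),("crank",(363,205),0),("lemon",(300,196),.03)):print(n,atz("top",uv,z))
E
```

```text
foot [0.4595 0.2697 0.006 ]
nut [0.4657 0.2592 0.12  ]
small [0.4833 0.1415 0.    ]
far [0.4079 0.6225 0.    ]
jarlid [ 0.4463 -0.0624  0.11  ]
glass [ 0.3612 -0.2954  0.05  ]
crank [0.603  0.0432 0.    ]
lemon [0.6227 0.2242 0.03  ]
```

View pics/c1.png

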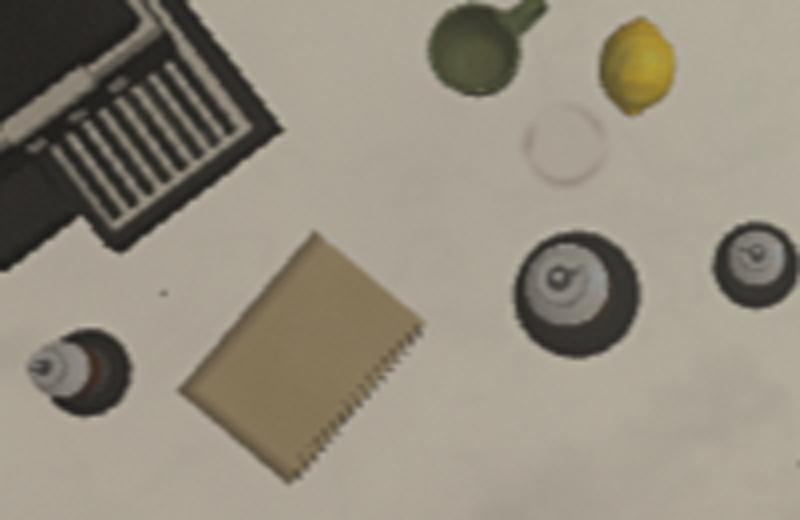

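The crop confirms it: the middle one at (284,253) is the largest, with a foot 31 px wide (about 90 mm). The ones at (329,245) and (160,272) are smaller. The glass ring at (281,215) stays clear. Now moving above it.

Call:
arm_command --steps '[{"x":0.17,"y":-0.23},{"x":0.34,"y":-0.46},{"x":0.51,"y":-0.69},{"x":0.68,"y":-0.92},{"x":0.68,"y":-0.92},{"x":0.68,"y":-0.92}]'

```text
invalid input
```

Call:
arm_command --steps '[{"x":0.68,"y":-0.92,"z":0,"ax":0,"ay":0,"az":0,"hand":1},{"x":0.68,"y":-0.92,"z":0,"ax":0,"ay":0,"az":0,"hand":1},{"x":0.68,"y":-0.92,"z":0,"ax":0,"ay":0,"az":0,"hand":1},{"x":0.68,"y":-0.92,"z":0,"ax":0,"ay":0,"az":0,"hand":1},{"x":0.68,"y":-0.92,"z":0,"ax":0,"ay":0,"az":0,"hand":1}]'

```text
time_s: 0.52
tcp_pos: [0.2042, -0.3676, 0.2478]
tcp_rot: [-3.113, -0.405, -0.0]
ft_force: [0.1, -1.5, 1.2]
opening: 0.0849
grip_force: 0.0
```

Call:
arm_command --steps '[{"x":0.68,"y":-0.92,"z":0,"ax":0,"ay":0,"az":0,"hand":1},{"x":0.68,"y":-0.92,"z":0,"ax":0,"ay":0,"az":0,"hand":1},{"x":0.68,"y":-0.92,"z":0,"ax":0,"ay":0,"az":0,"hand":1},{"x":0.68,"y":-0.92,"z":0,"ax":0,"ay":0,"az":0,"hand":1},{"x":0.68,"y":-0.92,"z":0,"ax":0,"ay":0,"az":0,"hand":1}]'

```text
time_s: 0.93
tcp_pos: [0.2677, -0.2087, 0.2481]
tcp_rot: [-3.114, -0.408, -0.0]
ft_force: [0.1, -0.4, -0.5]
opening: 0.0855
grip_force: 0.0
```

Call:
arm_command --steps '[{"x":0.68,"y":-0.92,"z":0,"ax":0,"ay":0,"az":0,"hand":1},{"x":0.68,"y":-0.92,"z":0,"ax":0,"ay":0,"az":0,"hand":1},{"x":0.68,"y":-0.92,"z":0,"ax":0,"ay":0,"az":0,"hand":1},{"x":0.68,"y":-0.92,"z":0,"ax":0,"ay":0,"az":0,"hand":1},{"x":0.68,"y":-0.92,"z":0,"ax":0,"ay":0,"az":0,"hand":1}]'

```text
time_s: 1.35
tcp_pos: [0.3318, -0.0491, 0.2484]
tcp_rot: [-3.114, -0.411, -0.001]
ft_force: [-0.4, 0.7, -0.1]
opening: 0.0856
grip_force: 0.0
```

Call:
arm_command --steps '[{"x":0.68,"y":-0.92,"z":0,"ax":0,"ay":0,"az":0,"hand":1},{"x":0.68,"y":-0.92,"z":0,"ax":0,"ay":0,"az":0,"hand":1},{"x":0.68,"y":-0.92,"z":0,"ax":0,"ay":0,"az":0,"hand":1},{"x":0.68,"y":-0.92,"z":0,"ax":0,"ay":0,"az":0,"hand":1},{"x":0.68,"y":-0.92,"z":0,"ax":0,"ay":0,"az":0,"hand":1}]'

```text
time_s: 1.77
tcp_pos: [0.3958, 0.1098, 0.2483]
tcp_rot: [-3.114, -0.408, -0.002]
ft_force: [0.3, 0.7, 0.4]
opening: 0.0855
grip_force: 0.0
```

Call:
arm_command --steps '[{"x":0.68,"y":-0.92,"z":0,"ax":0,"ay":0,"az":0,"hand":1},{"x":0.68,"y":-0.92,"z":0,"ax":0,"ay":0,"az":0,"hand":1},{"x":0.68,"y":-0.92,"z":0,"ax":0,"ay":0,"az":0,"hand":1},{"x":0.68,"y":-0.92,"z":0,"ax":0,"ay":0,"az":0,"hand":1},{"x":0.68,"y":-0.92,"z":0,"ax":0,"ay":0,"az":0,"hand":1},{"x":0.68,"y":-0.92,"z":0,"ax":0,"ay":0,"az":0,"hand":1},{"x":0.68,"y":-0.92,"z":0,"ax":0,"ay":0,"az":0,"hand":1}]'

```text
time_s: 2.35
tcp_pos: [0.4576, 0.2641, 0.2477]
tcp_rot: [3.115, 0.403, -0.002]
ft_force: [0.4, -0.1, 0.2]
opening: 0.0853
grip_force: 0.0
```

Run:
```python
from h import *
o=bot.get_obs();print(o["tcp_pos"],o["tcp_rot"],o["q"])
a=get_image("wrist");cv2.imwrite("pics/w1.png",a[:,:,::-1])
np.savez("w1.npz",**o)
print(proj("wrist",np.array([.46,.268,.12]),o))
```

```text
[0.4576 0.2641 0.2477] [ 3.1149  0.4027 -0.002 ] [ 0.4355  0.3128  1.7071 -0.0003  1.1231  1.7493]
[314.8463 227.3463]
```

View pics/w1.png

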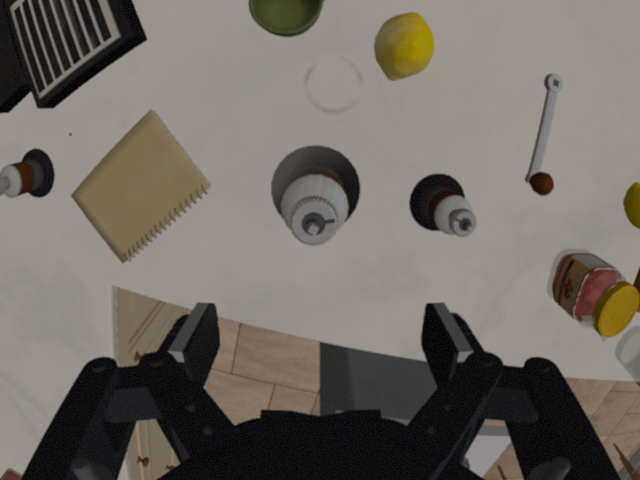

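The wrist view shows the target nut at about (313,224), with the spindle and a rib pointing right. The smaller grinder is at (460,222), the jar lower right at (600,290), and the crank at (545,130). Turning the wrist to the start of its range gives the second view.

Call:
arm_command --steps '[{"x":0,"y":0,"z":0,"ax":0,"ay":0,"az":-0.33,"hand":1},{"x":0,"y":0,"z":0,"ax":0,"ay":0,"az":-0.33,"hand":1},{"x":0,"y":0,"z":0,"ax":0,"ay":0,"az":-0.33,"hand":1},{"x":0,"y":0,"z":0,"ax":0,"ay":0,"az":-0.33,"hand":1},{"x":0,"y":0,"z":0,"ax":0,"ay":0,"az":-0.33,"hand":1},{"x":0,"y":0,"z":0,"ax":0,"ay":0,"az":-0.33,"hand":1},{"x":0,"y":0,"z":0,"ax":0,"ay":0,"az":-0.33,"hand":1},{"x":0,"y":0,"z":0,"ax":0,"ay":0,"az":-0.33,"hand":1},{"x":0,"y":0,"z":0,"ax":0,"ay":0,"az":-0.33,"hand":1},{"x":0,"y":0,"z":0,"ax":0,"ay":0,"az":-0.33,"hand":1},{"x":0,"y":0,"z":0,"ax":0,"ay":0,"az":-0.33,"hand":1},{"x":0,"y":0,"z":0,"ax":0,"ay":0,"az":-0.33,"hand":1},{"x":0,"y":0,"z":0,"ax":0,"ay":0,"az":-0.33,"hand":1},{"x":0,"y":0,"z":0,"ax":0,"ay":0,"az":-0.33,"hand":1},{"x":0,"y":0,"z":0,"ax":0,"ay":0,"az":-0.33,"hand":1},{"x":0,"y":0,"z":0,"ax":0,"ay":0,"az":-0.33,"hand":1},{"x":0,"y":0,"z":0,"ax":0,"ay":0,"az":-0.33,"hand":1}]'

```text
time_s: 3.82
tcp_pos: [0.4576, 0.2633, 0.2486]
tcp_rot: [1.232, 2.89, -0.0]
ft_force: [0.1, -0.7, 0.4]
opening: 0.0856
grip_force: 0.0
```

Call:
arm_command --steps '[{"x":0,"y":0,"z":0,"ax":0,"ay":0,"az":-0.33,"hand":1},{"x":0,"y":0,"z":0,"ax":0,"ay":0,"az":-0.33,"hand":1},{"x":0,"y":0,"z":0,"ax":0,"ay":0,"az":-0.33,"hand":1},{"x":0,"y":0,"z":0,"ax":0,"ay":0,"az":-0.33,"hand":1},{"x":0,"y":0,"z":0,"ax":0,"ay":0,"az":-0.33,"hand":1},{"x":0,"y":0,"z":0,"ax":0,"ay":0,"az":-0.33,"hand":1},{"x":0,"y":0,"z":0,"ax":0,"ay":0,"az":-0.33,"hand":1},{"x":0,"y":0,"z":0,"ax":0,"ay":0,"az":-0.33,"hand":1},{"x":0,"y":0,"z":0,"ax":0,"ay":0,"az":-0.33,"hand":1},{"x":0,"y":0,"z":0,"ax":0,"ay":0,"az":-0.33,"hand":1},{"x":0,"y":0,"z":0,"ax":0,"ay":0,"az":-0.33,"hand":1},{"x":0,"y":0,"z":0,"ax":0,"ay":0,"az":-0.33,"hand":1},{"x":0,"y":0,"z":0,"ax":0,"ay":0,"az":-0.33,"hand":1},{"x":0,"y":0,"z":0,"ax":0,"ay":0,"az":-0.33,"hand":1},{"x":0,"y":0,"z":0,"ax":0,"ay":0,"az":-0.33,"hand":1},{"x":0,"y":0,"z":0,"ax":0,"ay":0,"az":-0.33,"hand":1},{"x":0,"y":0,"z":0,"ax":0,"ay":0,"az":-0.33,"hand":1},{"x":0,"y":0,"z":0,"ax":0,"ay":0,"az":-0.33,"hand":1},{"x":0,"y":0,"z":0,"ax":0,"ay":0,"az":-0.33,"hand":1}]'

```text
time_s: 5.4
tcp_pos: [0.4577, 0.2638, 0.2485]
tcp_rot: [-1.848, 2.54, -0.0]
ft_force: [0.2, -0.4, -0.2]
opening: 0.0855
grip_force: 0.0
```

Run:
```python
from h import *
o=bot.get_obs();print(o["time_s"],o["tcp_pos"],o["tcp_rot"],o["q"],o["ft_force"],o["ft_torque"])
a=get_image("wrist")[:,:,::-1];np.savez("w2.npz",**o);cv2.imwrite("pics/w2.png",a)
b=cv2.imread("pics/w1.png")
c=lambda m:cv2.resize(m[160:300,260:380],(400,467),interpolation=cv2.INTER_CUBIC)
cv2.imwrite("pics/c2.png",np.hstack([c(b),c(a)]))
```

```text
5.4 [0.4577 0.2638 0.2485] [-1.8485  2.5401 -0.0001] [ 0.4348  0.311   1.7073 -0.0001  1.123  -2.3941] [ 0.2228 -0.4215 -0.1902] [ 0.0429 -0.0004  0.0437]
```

View pics/c2.png

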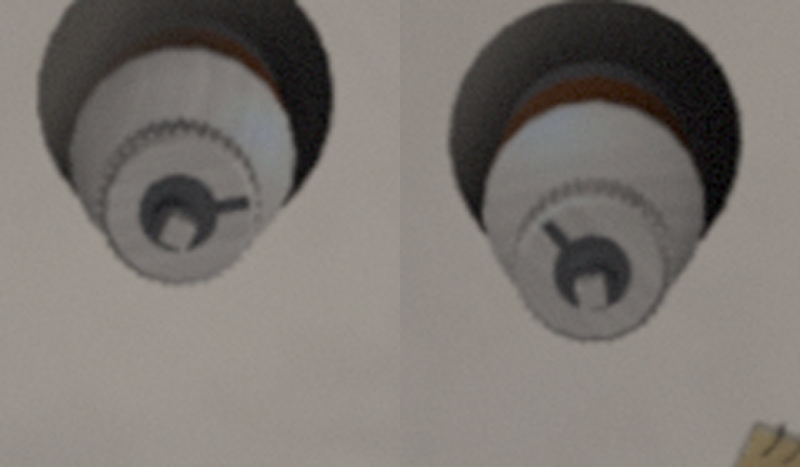

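The crop shows the nut's top face centred at (313.7,223.3) in the first view and (317.6,241) in the second, with the rib and spindle clear.

Run:
```python
from h import *
w1=np.load("w1.npz");w2=np.load("w2.npz")
P=meet([ray("wrist",(313.7,223.3),w1),ray("wrist",(317.6,241),w2)]);print("nut top",P,proj("wrist",P,w1),proj("wrist",P,w2))
Rm=R.from_rotvec(w2["tcp_rot"])
for z in(.119,.121,.122):print(z,atz("wrist",(313.7,223.3),z,w1),atz("wrist",(317.6,241),z,w2))
for f,w,uvs in(("w1",w1,[(292.3,222),(335.8,222)]),("w2",w2,[(295,238),(340,238)])):
    print(np.linalg.norm(np.subtract(*[atz("wrist",u,P[2]-.002,w) for u in uvs])))
G=P-[0,0,.008];D=G-w2["tcp_pos"];print("grip",G,"shift tool mm",Rm.inv().apply(D)*1000,Rm.inv().apply(D)/.15)
```

```text
nut top [0.4623 0.2705 0.1205] [314.3101 222.9441] [318.2016 241.3433]
0.119 [0.4615 0.2708 0.119 ] [0.4628 0.2706 0.119 ]
0.121 [0.4621 0.2709 0.121 ] [0.4626 0.27   0.121 ]
0.122 [0.4624 0.2709 0.122 ] [0.4625 0.2696 0.122 ]
0.03104451283479574
0.0326707486502739
grip [0.4623 0.2705 0.1125] shift tool mm [ -7.7581  -2.3255 136.041 ] [-0.0517 -0.0155  0.9069]
```

Measured top is 120.5 mm, against an expected 120.3–121.8 mm, so it fits. Descending and gripping.

Call:
arm_command --steps '[{"x":-0.052,"y":-0.016,"z":0.2,"ax":0,"ay":0,"az":0,"hand":1},{"x":-0.052,"y":-0.016,"z":0.35,"ax":0,"ay":0,"az":0,"hand":1},{"x":-0.052,"y":-0.016,"z":0.5,"ax":0,"ay":0,"az":0,"hand":1},{"x":-0.052,"y":-0.016,"z":0.6,"ax":0,"ay":0,"az":0,"hand":1},{"x":-0.052,"y":-0.016,"z":0.7,"ax":0,"ay":0,"az":0,"hand":1},{"x":-0.052,"y":-0.016,"z":0.8,"ax":0,"ay":0,"az":0,"hand":1},{"x":-0.052,"y":-0.016,"z":0.87,"ax":0,"ay":0,"az":0,"hand":1},{"x":-0.052,"y":-0.016,"z":0.917,"ax":0,"ay":0,"az":0,"hand":1},{"x":-0.052,"y":-0.016,"z":0.917,"ax":0,"ay":0,"az":0,"hand":1},{"x":-0.052,"y":-0.016,"z":0.917,"ax":0,"ay":0,"az":0,"hand":1},{"x":-0.052,"y":-0.016,"z":0.917,"ax":0,"ay":0,"az":0,"hand":1}]'

```text
time_s: 6.37
tcp_pos: [0.4628, 0.2718, 0.1115]
tcp_rot: [-1.852, 2.536, -0.0]
ft_force: [-0.1, -0.5, -0.1]
opening: 0.0851
grip_force: 0.0
```

Run:
```python
from h import *
o=bot.get_obs();print(o["tcp_pos"],o["ft_force"],o["ft_torque"])
a=get_image("wrist")[:,:,::-1];cv2.imwrite("pics/w3.png",a);np.savez("w3.npz",**o)
```

```text
[0.4628 0.2718 0.1115] [-0.0701 -0.5295 -0.0941] [-0.0392 -0.039   0.0244]
```

View pics/w3.png

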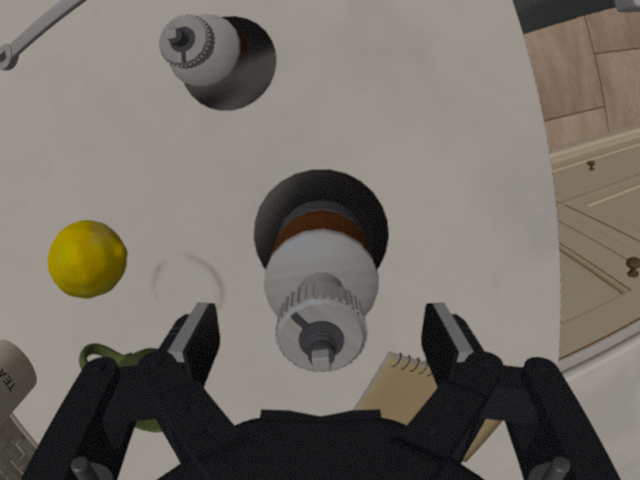

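The nut at (321,340) is centred between the pads at x = 217 and x = 425. Closing the gripper.

Call:
arm_command --newtons 40 --steps '[{"x":0,"y":0,"z":0,"ax":0,"ay":0,"az":0,"hand":-1},{"x":0,"y":0,"z":0,"ax":0,"ay":0,"az":0,"hand":-1},{"x":0,"y":0,"z":0,"ax":0,"ay":0,"az":0,"hand":-1},{"x":0,"y":0,"z":0,"ax":0,"ay":0,"az":0,"hand":-1},{"x":0,"y":0,"z":0,"ax":0,"ay":0,"az":0,"hand":-1},{"x":0,"y":0,"z":0,"ax":0,"ay":0,"az":0,"hand":-1},{"x":0,"y":0,"z":0,"ax":0,"ay":0,"az":0,"hand":-1},{"x":0,"y":0,"z":0,"ax":0,"ay":0,"az":0,"hand":-1},{"x":0,"y":0,"z":0,"ax":0,"ay":0,"az":0,"hand":-1},{"x":0,"y":0,"z":0,"ax":0,"ay":0,"az":0,"hand":-1},{"x":0,"y":0,"z":0,"ax":0,"ay":0,"az":0,"hand":-1},{"x":0,"y":0,"z":0,"ax":0,"ay":0,"az":0,"hand":-1}]'

```text
time_s: 7.42
tcp_pos: [0.4625, 0.2717, 0.1109]
tcp_rot: [-1.853, 2.536, -0.0]
ft_force: [-0.7, -0.1, 6.5]
opening: 0.0326
grip_force: 39.4
```

```bash
cat > s.py <<'E'
from h import *
o=bot.get_obs();print(o["time_s"],o["tcp_pos"],"F",o["ft_force"],"T",o["ft_torque"],"q6",o["q"][5],o["opening"],o["grip_force"],"jt6",o["joint_torque"][5])
r=R.from_rotvec(o["tcp_rot"]).as_matrix();print("yaw deg",np.degrees(np.arctan2(r[1,0],r[0,0])))
E
python3 s.py
```

```text
7.4167 [0.4625 0.2717 0.1109] F [-0.723  -0.0526  6.493 ] T [-0.1333  0.1631  0.0158] q6 -2.3885261897838173 0.032621247379639284 39.37822586623952 jt6 0.012364027497824281
yaw deg -107.687253292161
```

Call:
arm_command --steps '[{"x":0,"y":0,"z":0.0008,"ax":0,"ay":0,"az":0.018,"hand":-1},{"x":0,"y":0,"z":0.0015,"ax":0,"ay":0,"az":0.036,"hand":-1},{"x":0,"y":0,"z":0.0022,"ax":0,"ay":0,"az":0.054,"hand":-1},{"x":0,"y":0,"z":0.0029,"ax":0,"ay":0,"az":0.072,"hand":-1},{"x":0,"y":0,"z":0.0036,"ax":0,"ay":0,"az":0.09,"hand":-1},{"x":0,"y":0,"z":0.0043,"ax":0,"ay":0,"az":0.108,"hand":-1},{"x":0,"y":0,"z":0.005,"ax":0,"ay":0,"az":0.126,"hand":-1},{"x":0,"y":0,"z":0.0058,"ax":0,"ay":0,"az":0.144,"hand":-1},{"x":0,"y":0,"z":0.0065,"ax":0,"ay":0,"az":0.162,"hand":-1},{"x":0,"y":0,"z":0.0072,"ax":0,"ay":0,"az":0.18,"hand":-1},{"x":0,"y":0,"z":0.0079,"ax":0,"ay":0,"az":0.198,"hand":-1},{"x":0,"y":0,"z":0.0086,"ax":0,"ay":0,"az":0.216,"hand":-1},{"x":0,"y":0,"z":0.0094,"ax":0,"ay":0,"az":0.234,"hand":-1},{"x":0,"y":0,"z":0.0101,"ax":0,"ay":0,"az":0.252,"hand":-1},{"x":0,"y":0,"z":0.0108,"ax":0,"ay":0,"az":0.27,"hand":-1},{"x":0,"y":0,"z":0.0115,"ax":0,"ay":0,"az":0.288,"hand":-1},{"x":0,"y":0,"z":0.0122,"ax":0,"ay":0,"az":0.306,"hand":-1},{"x":0,"y":0,"z":0.013,"ax":0,"ay":0,"az":0.324,"hand":-1},{"x":0,"y":0,"z":0.013,"ax":0,"ay":0,"az":0.324,"hand":-1},{"x":0,"y":0,"z":0.013,"ax":0,"ay":0,"az":0.324,"hand":-1}]'

```text
time_s: 9.08
tcp_pos: [0.4629, 0.2699, 0.1089]
tcp_rot: [1.185, 2.908, -0.004]
ft_force: [2.9, -16.2, 7.9]
opening: 0.0325
grip_force: 39.8
```

```bash
python3 s.py
python3 - <<'E'
from h import *
a=get_image("wrist")[:,:,::-1];b=cv2.imread("pics/w3.png")
cv2.imwrite("pics/w4.png",a);c=lambda m:cv2.resize(m[270:400,250:390],(400,371),interpolation=cv2.INTER_CUBIC)
cv2.imwrite("pics/c4.png",np.hstack([c(b),c(a)]))
E
```

```text
9.0833 [0.4629 0.2699 0.1089] F [  2.8976 -16.243    7.8586] T [-2.5033 -0.4405  0.0178] q6 -0.3519764774519198 0.03250484236216731 39.78938698768616 jt6 0.36612474359571934
yaw deg 135.64591603728553
```

View pics/c4.png

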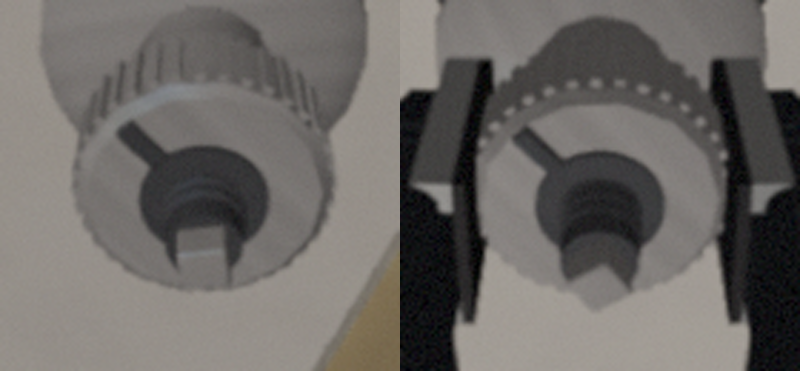

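The rib sits the same way between the pads before and after the turn, so nothing slipped over the first 117°. There is 16 N of side load in −y, so I'm recentring about 2 mm and continuing in checked steps.

Call:
arm_command --steps '[{"x":-0.009,"y":-0.009,"z":0,"ax":0,"ay":0,"az":0,"hand":-1},{"x":-0.009,"y":-0.009,"z":0,"ax":0,"ay":0,"az":0.01,"hand":-1},{"x":-0.009,"y":-0.009,"z":0.001,"ax":0,"ay":0,"az":0.025,"hand":-1},{"x":-0.009,"y":-0.009,"z":0.0015,"ax":0,"ay":0,"az":0.04,"hand":-1},{"x":-0.009,"y":-0.009,"z":0.002,"ax":0,"ay":0,"az":0.05,"hand":-1},{"x":-0.009,"y":-0.009,"z":0.002,"ax":0,"ay":0,"az":0.05,"hand":-1},{"x":-0.009,"y":-0.009,"z":0.002,"ax":0,"ay":0,"az":0.05,"hand":-1}]'

```text
time_s: 9.72
tcp_pos: [0.4627, 0.2694, 0.1086]
tcp_rot: [1.626, 2.687, -0.0]
ft_force: [-0.7, -4.1, 5.9]
opening: 0.0326
grip_force: 39.8
```

```bash
python3 s.py
```

```text
9.7167 [0.4627 0.2694 0.1086] F [-0.7249 -4.0623  5.9479] T [-0.7456  0.0122 -0.0817] q6 -0.04134502812067056 0.03260097519151623 39.84023367287591 jt6 0.17988357692956924
yaw deg 117.64315606939624
```

Call:
arm_command --steps '[{"x":0,"y":0,"z":0.0006,"ax":0,"ay":0,"az":0.015,"hand":-1},{"x":0,"y":0,"z":0.0012,"ax":0,"ay":0,"az":0.03,"hand":-1},{"x":0,"y":0,"z":0.0018,"ax":0,"ay":0,"az":0.045,"hand":-1},{"x":0,"y":0,"z":0.0024,"ax":0,"ay":0,"az":0.06,"hand":-1},{"x":0,"y":0,"z":0.003,"ax":0,"ay":0,"az":0.075,"hand":-1},{"x":0,"y":0,"z":0.003,"ax":0,"ay":0,"az":0.075,"hand":-1},{"x":0,"y":0,"z":0.003,"ax":0,"ay":0,"az":0.075,"hand":-1}]'

```text
time_s: 10.3
tcp_pos: [0.4621, 0.2692, 0.1081]
tcp_rot: [2.209, 2.234, -0.002]
ft_force: [-2.9, -5.5, 8.2]
opening: 0.0325
grip_force: 40.0
```

```bash
python3 s.py
```

```text
10.3 [0.4621 0.2692 0.1081] F [-2.9276 -5.4695  8.1896] T [-0.803   0.4153 -0.0552] q6 0.4300806888972891 0.03249852058736153 39.9963774648495 jt6 0.28260262683033943
yaw deg 90.63744648951048
```

Call:
arm_command --steps '[{"x":0,"y":0,"z":0.0006,"ax":0,"ay":0,"az":0.015,"hand":-1},{"x":0,"y":0,"z":0.0012,"ax":0,"ay":0,"az":0.03,"hand":-1},{"x":0,"y":0,"z":0.0018,"ax":0,"ay":0,"az":0.045,"hand":-1},{"x":0,"y":0,"z":0.0024,"ax":0,"ay":0,"az":0.06,"hand":-1},{"x":0,"y":0,"z":0.003,"ax":0,"ay":0,"az":0.075,"hand":-1},{"x":0,"y":0,"z":0.003,"ax":0,"ay":0,"az":0.075,"hand":-1},{"x":0,"y":0,"z":0.003,"ax":0,"ay":0,"az":0.075,"hand":-1}]'

```text
time_s: 10.88
tcp_pos: [0.4616, 0.2693, 0.1076]
tcp_rot: [-2.669, -1.656, 0.004]
ft_force: [-6.1, -4.2, 9.4]
opening: 0.0327
grip_force: 40.1
```

```bash
python3 s.py
```

```text
10.8833 [0.4616 0.2693 0.1076] F [-6.0747 -4.2017  9.3651] T [-0.559   0.9815 -0.0741] q6 0.9012720107280934 0.0327076475891017 40.11772942263633 jt6 0.282353600487113
yaw deg 63.6359091763046
```

Call:
arm_command --steps '[{"x":0,"y":0,"z":0.0006,"ax":0,"ay":0,"az":0.015,"hand":-1},{"x":0,"y":0,"z":0.0012,"ax":0,"ay":0,"az":0.03,"hand":-1},{"x":0,"y":0,"z":0.0018,"ax":0,"ay":0,"az":0.045,"hand":-1},{"x":0,"y":0,"z":0.0024,"ax":0,"ay":0,"az":0.06,"hand":-1},{"x":0,"y":0,"z":0.003,"ax":0,"ay":0,"az":0.075,"hand":-1},{"x":0,"y":0,"z":0.003,"ax":0,"ay":0,"az":0.075,"hand":-1},{"x":0,"y":0,"z":0.003,"ax":0,"ay":0,"az":0.075,"hand":-1}]'

```text
time_s: 11.47
tcp_pos: [0.4612, 0.2697, 0.1071]
tcp_rot: [-2.982, -0.989, 0.005]
ft_force: [-9.4, -1.5, 9.5]
opening: 0.0325
grip_force: 40.2
```

```bash
python3 s.py
```

```text
11.4667 [0.4612 0.2697 0.1071] F [-9.3573 -1.4941  9.4996] T [-0.0316  1.3659  0.3593] q6 1.3719574121174538 0.0325134365008356 40.20287369610742 jt6 0.6945906579494476
yaw deg 36.68541469699859
```

The torque has risen to 0.36 N m, so the stop is probably reached. I'll press 11° further to confirm, without going lower.

Call:
arm_command --steps '[{"x":0,"y":0,"z":0,"ax":0,"ay":0,"az":0.01,"hand":-1},{"x":0,"y":0,"z":0,"ax":0,"ay":0,"az":0.02,"hand":-1},{"x":0,"y":0,"z":0,"ax":0,"ay":0,"az":0.03,"hand":-1},{"x":0,"y":0,"z":0,"ax":0,"ay":0,"az":0.03,"hand":-1},{"x":0,"y":0,"z":0,"ax":0,"ay":0,"az":0.03,"hand":-1}]'

```text
time_s: 11.88
tcp_pos: [0.4619, 0.2702, 0.1072]
tcp_rot: [-3.061, -0.705, 0.001]
ft_force: [-4.6, 3.3, 4.5]
opening: 0.0327
grip_force: 41.0
```

```bash
python3 s.py
python3 - <<'E'
from h import *
a=get_image("wrist")[:,:,::-1];b=cv2.imread("pics/w4.png")
cv2.imwrite("pics/w5.png",a);c=lambda m:cv2.resize(m[270:400,250:390],(400,371),interpolation=cv2.INTER_CUBIC)
cv2.imwrite("pics/c5.png",np.hstack([c(b),c(a)]))
E
```

```text
11.8833 [0.4619 0.2702 0.1072] F [-4.5975  3.271   4.517 ] T [0.5906 0.6716 0.7907] q6 1.5596833462768065 0.03270830360443659 40.970802245428786 jt6 0.9775670617818832
yaw deg 25.94167798341665
```

View pics/c5.png

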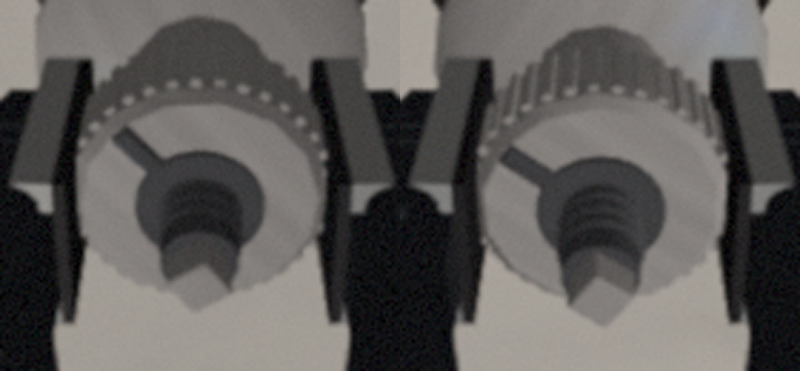

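The rib moved about 13° relative to the pads while the torque rose to 0.79 N m, so the nut is hard on its stop. Now backing off a quarter turn, rising 1.5 mm.

Call:
arm_command --steps '[{"x":0,"y":0,"z":-0.0006,"ax":0,"ay":0,"az":-0.016,"hand":-1},{"x":0,"y":0,"z":-0.0013,"ax":0,"ay":0,"az":-0.032,"hand":-1},{"x":0,"y":0,"z":-0.002,"ax":0,"ay":0,"az":-0.048,"hand":-1},{"x":0,"y":0,"z":-0.0026,"ax":0,"ay":0,"az":-0.064,"hand":-1},{"x":0,"y":0,"z":-0.0032,"ax":0,"ay":0,"az":-0.08,"hand":-1},{"x":0,"y":0,"z":-0.0038,"ax":0,"ay":0,"az":-0.096,"hand":-1},{"x":0,"y":0,"z":-0.0045,"ax":0,"ay":0,"az":-0.112,"hand":-1},{"x":0,"y":0,"z":-0.0051,"ax":0,"ay":0,"az":-0.128,"hand":-1},{"x":0,"y":0,"z":-0.0058,"ax":0,"ay":0,"az":-0.144,"hand":-1},{"x":0,"y":0,"z":-0.0064,"ax":0,"ay":0,"az":-0.16,"hand":-1},{"x":0,"y":0,"z":-0.007,"ax":0,"ay":0,"az":-0.176,"hand":-1},{"x":0,"y":0,"z":-0.0077,"ax":0,"ay":0,"az":-0.192,"hand":-1},{"x":0,"y":0,"z":-0.0083,"ax":0,"ay":0,"az":-0.208,"hand":-1},{"x":0,"y":0,"z":-0.009,"ax":0,"ay":0,"az":-0.224,"hand":-1},{"x":0,"y":0,"z":-0.0096,"ax":0,"ay":0,"az":-0.24,"hand":-1},{"x":0,"y":0,"z":-0.01,"ax":0,"ay":0,"az":-0.25,"hand":-1},{"x":0,"y":0,"z":-0.01,"ax":0,"ay":0,"az":-0.25,"hand":-1},{"x":0,"y":0,"z":-0.01,"ax":0,"ay":0,"az":-0.25,"hand":-1},{"x":0,"y":0,"z":-0.01,"ax":0,"ay":0,"az":-0.25,"hand":-1}]'

```text
time_s: 13.52
tcp_pos: [0.4623, 0.2701, 0.1087]
tcp_rot: [-1.671, -2.66, -0.001]
ft_force: [-3.3, 4.7, 4.5]
opening: 0.0323
grip_force: 40.4
```

```bash
python3 s.py
python3 - <<'E'
from h import *
a=get_image("wrist")[:,:,::-1];b=cv2.imread("pics/w5.png")
cv2.imwrite("pics/w6.png",a);c=lambda m:cv2.resize(m[270:400,250:390],(400,371),interpolation=cv2.INTER_CUBIC)
cv2.imwrite("pics/c6.png",np.hstack([c(b),c(a)]))
E
```

```text
13.5167 [0.4623 0.2701 0.1087] F [-3.2562  4.7072  4.5143] T [0.6361 0.4765 0.0088] q6 -0.007711042197086863 0.03233843893778978 40.360125774750486 jt6 0.013140534865669906
yaw deg 115.71152166740448
```

View pics/c6.png

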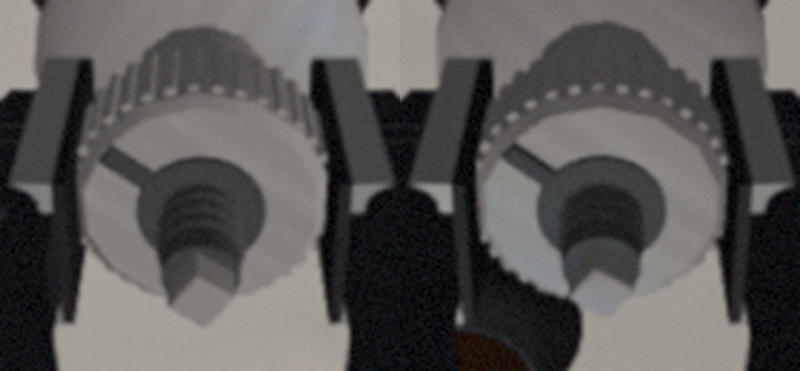

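The rib moved only about 2–3° clockwise relative to the pads, which is the windup releasing. Measuring it numerically in the nut's top plane.

Run:
```python
from h import *
# rib angle in tool frame: sample nut-top plane around the jaw axis
def rib(f,dz):  # dz: plane ahead of TCP (tool z)
    o={"tcp_rot":np.zeros(3),"tcp_pos":np.zeros(3)}
    g=cv2.GaussianBlur(cv2.cvtColor(cv2.imread(f),cv2.COLOR_BGR2GRAY),(0,0),.7)
    th=np.radians(np.arange(0,360,.5));rs=np.arange(.010,.0145,.0005);out=[]
    m=np.array([[proj("wrist",np.array([r*np.cos(t),r*np.sin(t),dz]),o) for t in th] for r in rs]).astype(np.float32)
    s=cv2.remap(g,m[...,0],m[...,1],cv2.INTER_CUBIC).astype(float).mean(0)
    med=np.median(s);i=np.argsort(s)[:3]
    k=np.argmin(np.convolve(np.r_[s[-8:],s,s[:8]],np.ones(17)/17,'valid'))
    w=(np.arange(k-30,k+31))%720;wt=np.clip(np.median(s[w])-5-s[w],0,None)
    return (k*.5+(np.arange(-30,31)*.5*wt).sum()/wt.sum())%360,s.min(),med
for f in("w3","w4","w5","w6"):
  print(f,[np.round(rib(f"pics/{f}.png",d),1) for d in(-.009,-.0105,-.012)])
```

```text
Traceback (most recent call last):
  File "h.py", line 20, in proj
    c=camera_info(name);K=c["intrinsics"]
ValueError: time passes only in moves, steps and waits
```

```bash
cat > rib.py <<'E'
from h import *
import h,functools,sys
h.camera_info=functools.lru_cache(camera_info)
def rib(f,dz):
    o={"tcp_rot":np.zeros(3),"tcp_pos":np.zeros(3)}
    g=cv2.GaussianBlur(cv2.cvtColor(cv2.imread(f),cv2.COLOR_BGR2GRAY),(0,0),.7)
    th=np.radians(np.arange(0,360,.5));rs=np.arange(.010,.0145,.0005)
    m=np.array([[proj("wrist",np.array([r*np.cos(t),r*np.sin(t),dz]),o) for t in th] for r in rs]).astype(np.float32)
    s=cv2.remap(g,m[...,0],m[...,1],cv2.INTER_CUBIC).astype(float).mean(0)
    k=np.argmin(np.convolve(np.r_[s[-8:],s,s[:8]],np.ones(17)/17,'valid'))
    w=np.arange(k-30,k+31)%720;wt=np.clip(np.median(s[w])-5-s[w],0,None)
    return (k*.5+(np.arange(-30,31)*.5*wt).sum()/wt.sum())%360,s.min(),np.median(s)
for f in sys.argv[1:]:
  print(f,[np.round(rib(f"pics/{f}.png",d),1) for d in(-.009,-.0105,-.012)])
E
python3 rib.py w3 w4 w5 w6
```

```text
w3 [array([321.1,  50.1, 115.1]), array([324.2,  50.6, 114.6]), array([327.5,  50.7, 114.9])]
w4 [array([317.3,  50.2, 126. ]), array([320.5,  50.9, 126.6]), array([323.8,  51.7, 125.9])]
w5 [array([301.5,  58.3, 128.2]), array([305.5,  58.4, 129.1]), array([309.4,  58.9, 128.9])]
w6 [array([305.3,  50.1, 130.9]), array([309.1,  49.8, 132.7]), array([312.9,  50.9, 133. ])]
```

The tool turned 89.8° and the rib lagged by 3.6°, so the nut is about 86° off the stop. Adding 3.6°.

Call:
arm_command --steps '[{"x":0,"y":0,"z":0,"ax":0,"ay":0,"az":-0.005,"hand":-1},{"x":0,"y":0,"z":-0.0004,"ax":0,"ay":0,"az":-0.01,"hand":-1},{"x":0,"y":0,"z":-0.0004,"ax":0,"ay":0,"az":-0.01,"hand":-1},{"x":0,"y":0,"z":-0.0004,"ax":0,"ay":0,"az":-0.01,"hand":-1},{"x":0,"y":0,"z":-0.0004,"ax":0,"ay":0,"az":-0.01,"hand":-1}]'

```text
time_s: 13.98
tcp_pos: [0.4623, 0.2701, 0.1088]
tcp_rot: [-1.587, -2.711, -0.001]
ft_force: [-3.5, 4.2, 5.2]
opening: 0.0326
grip_force: 40.4
```

```bash
python3 s.py; python3 -c "
from h import *
cv2.imwrite('pics/w7.png',get_image('wrist')[:,:,::-1])"; python3 rib.py w7
```

```text
13.9833 [0.4623 0.2701 0.1088] F [-3.5331  4.1502  5.1577] T [0.6947 0.5444 0.0103] q6 -0.07050771125669447 0.03256555844536183 40.36253243917599 jt6 0.0358627550303936
yaw deg 119.31002372401915
w7 [array([305.1,  49. , 128.2]), array([308.9,  48.6, 129.8]), array([312.7,  50. , 130.2])]
```

The nut is now 90.0° off its stop and still gripped. The arm never came near the bystanders, so I'm handing in.

```bash
python3 -c "
from station import ticket
print(ticket.close_job())"
```

```text
the job is handed in; nothing more can be done
None
```

The nut was screwed down to its stop, backed off about 90° by the rib measurement, and handed in still gripped at 40 N after about 14 s, with the jar, glass, crank and lemons not approached (I took no final picture of them).

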